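# Swing the mitre box one index hole

## Task

The hand mitre box stands set for a square cut, its saw taken out, with a plaque blank waiting on one half of its bed. Hook a fingertip through the pull ring at the near end of the swing arm, lift the spring index pin clear without forcing it against its stop, swing the near end of the arm exactly one hole towards the side on which the plaque blank lies, and let the pin drop fully home in that hole. Grip nothing, leave everything else where it is, and finish clear of the machine.

Things in the scene. Friction and masses are not known exactly. Their poses are not given: they have to be found in the camera images.
- mitre_box: Grey and aluminium hand mitre box, fixed to the table. Origin on the table under the swing arm's pivot; x points away from the worker (to the fence), y to the worker's left, z up; yaw within 0.3 rad. Bed: x -105 to 0 mm, top at z 55 mm, in two halves at y 22 to 230 and -22 to -230 mm. The fence behind it is 110 mm high. The saw is out.
- square_hole (a point): Mouth of the middle hole of the steel quadrant plate in front of the bed (box frame x -190, y 0, z 24 mm: the plate's top). Five through holes of 14.5 mm lie on an arc of 190 mm radius about the pivot, 22.5 degrees (0.3927 rad) apart, two either side of this one. The swing arm's bar passes over the plate, its top at z 40 mm.
- front_post (a point): Top of the front saw guide post: twin upright 10 mm rods under a black cap (54 mm across the arm, 130 mm high) on the swing arm, 128 mm from the pivot, so 62 mm beyond the pull ring as seen from the near end. It turns with the arm. A like post, 170 mm high, stands behind the fence.
- swing_arm (a joint): Angle of the swing arm about its vertical pivot, rad. 0 = square; grows as the near end swings to the mitre box's +y (left). Holes at -0.785, -0.393, 0, 0.393, 0.785. Starts at 0, pin home. Constant friction of about 1.3 N at the ring: it stays where it is left. The pin in a hole leaves some 0.007 rad of play either way.
- index_pin (a joint): Height of the spring index pin, m: 0 = fully home in a hole, 0.020 = top stop. The 12 mm pin has a round nose and clears the plate from 0.012 up. The spring presses it down with 7 N at 0, 10 N at 0.012, 12 N at 0.020. Let go between holes, its nose rests and slides on the plate (about 0.012) and drops when a hole comes under it.
- pull_ring: D-shaped steel pull ring of 6 mm wire, rigid on top of the index pin, upright across the arm, turning with it. Opening 60 wide x 52 mm high, corners bevelled. Origin mid-opening on the pin's axis, 190 mm from the pivot, z 107 mm when the pin is home. x = horizontally through the opening, towards the pivot; y across. Pin collar (19 mm wide) and barrel (33 mm) stand below it, up to z 75 mm.
- near_end (a point): Top of the rounded near end of the swing arm, 238 mm from the pivot, 40 mm above the table.
- plaque_blank: Bare wooden plaque blank 75 x 150 x 18 mm, loose, lying on the left or the right half of the bed, its long side along the fence. Origin at the centre of its underside. Its side tells which way to swing. Must not be moved.
- tape_measure: Black tape measure 40 x 66 x 56 mm, loose, standing on the other half of the bed. Origin at the centre of its underside. Leave alone.
- sanding_block: Cork sanding block 105 x 62 x 33 mm, loose on the table to the left of the quadrant. Origin at the centre of its underside. Leave alone.
- offcut: Wooden offcut 70 x 45 x 18 mm, loose on the table to the right of the quadrant. Origin at the centre of its underside. Leave alone.
- glue_bottle: White glue bottle, 58 mm across, 165 mm high, loose, standing at the left front of the table. Origin at the centre of its underside. Leave alone.
- paint_brush: Paint brush about 200 mm long lying loose at the right front of the table. Origin near its middle. Leave alone.
- frame_saw: The mitre box's frame saw, 660 x 120 x 24 mm, lying flat along x at the right side of the table. Origin near its middle, on the table. Leave alone.
Not all that is in view belongs to the job. Leave any black or blue look-alike of the plaque_blank alone.

How it is judged:
On the way:
1. the index pin is lifted clear of the plate by a finger in the pull ring (value of joint index_pin above 0.0115 m and contact force between the fingers and pull_ring above 1 N), for 0.1 s.
At the end, for the whole second after the job is handed in: the swing arm stands, at rest, in the first hole (0.393 rad, within 0.025) on the side where the plaque blank lies, and the index pin is home (within 2 mm) (((y of plaque_blank in the frame of mitre_box above 0.05 m and value of joint swing_arm between 0.368 and 0.418 rad) or (y of plaque_blank in the frame of mitre_box below -0.05 m and value of joint swing_arm between -0.418 and -0.368 rad)) and value of joint index_pin below 0.002 m and velocity of joint swing_arm between -0.05 and 0.05 rad/s); the robot touches nothing.
It fails at once if the pull ring or another part of the mitre box is gripped or forced (more than 35 N on it) (contact force between the fingers and mitre_box above 35 N).
It fails at once if the plaque blank or the tape measure is moved by more than 15 mm (distance of any of plaque_blank, tape_measure from where it was at the start of the episode above 0.015 m).
It fails at once if another loose thing is moved by more than 30 mm (distance of any of sanding_block, offcut, glue_bottle, paint_brush, frame_saw from where it was at the start of the episode above 0.03 m).
It also fails if it takes over 51 s, if anything falls off the work surface, if the arm or the gripper's body presses on something with over 40 N, if the wrist force passes 120 N, or if a joint passes its speed limit or range.

## Robot

A 6-joint arm with a two-finger parallel gripper is mounted at the origin on the work surface. World frame = base frame: x ahead of the robot, y to its left, z up, the work surface at z = 0. Lengths are in m, angles in rad, forces in N, time in s.
With the tool pointing down it reaches from about 0.25 to 0.8 m from the base axis. Payload 8.5 kg.
Tool frame: the origin (TCP) lies at the very end of the fingers, on their centre line; the grasp point (between the pads) lies 19 mm behind it; z points along the fingers, y is the line along which they close (so a half turn about z gives the same grasp; the last joint's range is limited). The gripper opens to 85 mm and grips with 20 to 120 N. Pads are 22 mm wide; open, the fingers measure 114 mm over their backs; the gripper's body (76 mm by 85 mm) begins 54 mm behind the grasp point. The pads swing forward as they close: fully open they stand 13 mm farther back than shut.
Start: joints at [1.124, 0.238, -0.013, 1.319, 0, 1.571], TCP at [0.227, 0.473, 0.231] pointing down, gripper open.
Joint ranges: [-2.66, 2.66], [-1.03, 1.9], [-1.14, 1.46], [-1.82, 2.27], [-1.45, 1.34], [-3.14, 3.14]. Speed limits (rad/s): [2.22, 2.22, 2.79, 3.14, 3.14, 3.14].

## Interface

Orientations are given as [roll, pitch, yaw] about the fixed x, y, z axes, in that order (R = Rz(yaw) Ry(pitch) Rx(roll)).
In Python, from station import robot, effector, kin, imaging gives the robot as it stands. Calls block until the motion is done:
- robot.move_pose(position, orientation): joint-space move of the TCP to a pose.
- robot.line_to(position, frame=None, max_speed=0.15, force_limit=None): straight line of the TCP; frame=None keeps the orientation; max_speed is the mean speed in m/s. With force_limit (N) it stops when the force on the tool has changed by that much, and returns True; else False.
- robot.move_joints(angles): joint-space move.
- effector.command_gripper(opening, grip_force=None): finger opening in m; grip_force is the grip in N (None keeps the last); returns when the fingers have stopped.
- robot.hold(seconds).
- kin.inverse_kinematics(position, orientation): joint angles nearest the present ones, or None.
- robot.sense(): the state.
- imaging.read_camera(name): name is "side" or "top"; returns the picture (400x640x3 uint8, blue, green, red); there is no depth.
- imaging.camera_model(name): a dict with "vfov" (degrees; the focal length in pixels is half the picture's height over the tangent of half this angle, whatever the lens; pixels are square), "cx", "cy" (the principal point, pixels), "xyz" and "attitude" of the camera in the world. Camera axes: x right, y up, looking along -z (the intrinsics and any distortion apply to the point x, -y, -z); pixel columns grow to the right and rows downward; lengths in m; the calibration is good to about 2 mm. A picture is of the moment at which its call begins. camera_model takes no time and is no camera call.
A pose or a line that the arm cannot do raises robot.IKError and nothing moves.
- robot.hand_in(): hands the job in; it is judged then, once.
The state is a dict: "time_s": time; "q": joint angles; "dq": joint speeds; "effort": joint torques, N m; "tool_pos": TCP position; "tool_rot": TCP orientation; "ft_force": force on the tool from outside, world axes, zero at the start; "wrist_torque": the same for the moment, N m; "finger_gap": finger opening in m; "grasp_force": force on a finger pad.
Only numpy, scipy, OpenCV 4.12 (cv2) and the standard library are available. Lean on these libraries where they do the work, as an engineer would, in place of code of your own. Each camera call takes 0.05 s, during which the arm holds its last target. There are 200 camera calls.

## Working session

There is one attempt and no reset: what is moved stays moved. The work goes in short steps, each a Python script; the robot and the scene stay as the last script left them, time stands still between calls to the robot, and variables do not carry over. Pictures are saved under pics/ and viewed, at most 10 in all, crops included, and the job is handed in when it is done.

```bash
mkdir -p pics; ls
python3 - <<'E'
from station import robot, effector, kin, imaging
import cv2
for n in("side","top"):
    cv2.imwrite(f"pics/{n}0.png",imaging.read_camera(n)); print(n,imaging.camera_model(n))
s=robot.sense();print(s["time_s"],s["tool_pos"],s["tool_rot"],s["finger_gap"])
E
```

```text
pics
side {'vfov': 45.548704585845606, 'cx': 320.4273762090218, 'cy': 199.9930721332227, 'xyz': array([ 0.32952559, -1.05142285,  1.31304715]), 'attitude': array([ 0.68891049, -0.0054179 , -0.19189995])}
top {'vfov': 49.105399243592885, 'cx': 319.12559094894357, 'cy': 196.27648864270063, 'xyz': array([ 0.44029607, -0.06275671,  1.61056905]), 'attitude': array([ 0.04874693,  0.0033369 , -1.54587613])}
0.1 [0.2266677  0.47314303 0.23074263] [-3.14029701e+00  2.09379676e-06  2.69480431e+00] 0.08539499895169701
```

View pics/top0.png

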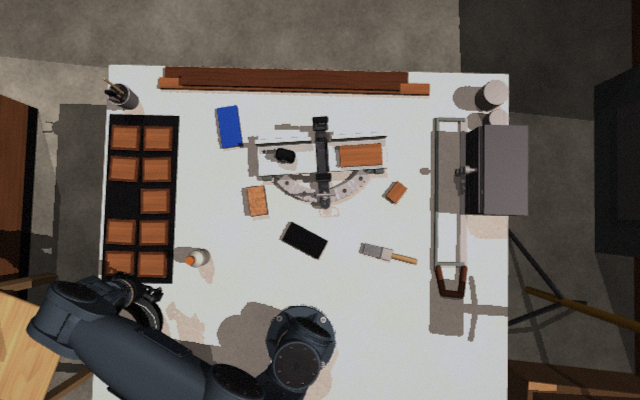

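View pics/side0.png

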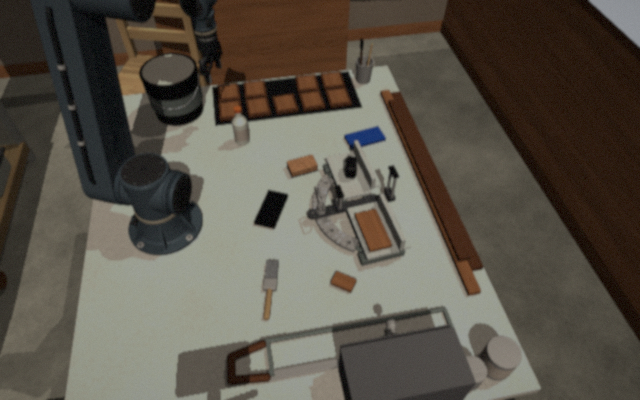

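The top view shows the mitre box at about (322,160). The wooden blank is at (361,155) on the right half of the bed and the tape at (285,156) on the left. Possible confusions are the blue plate (229,127), the black plate (304,240), the tray of brown blanks (140,190), the offcut (396,191) and the cork block (257,201). By the description the blank is the one on the bed at (361,155), so the swing is to -y. I'll check that with close crops.

Run:
```python
import cv2
t=cv2.imread("pics/top0.png")[105:225,240:400]; cv2.imwrite("pics/topc.png",cv2.resize(t,None,fx=5,fy=5,interpolation=cv2.INTER_CUBIC))
t=cv2.imread("pics/side0.png")[135:275,295:415]; cv2.imwrite("pics/sidec.png",cv2.resize(cv2.convertScaleAbs(t,alpha=1.6),None,fx=4.28,fy=4.28,interpolation=cv2.INTER_CUBIC))
```

```text
(no output)
```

View pics/topc.png

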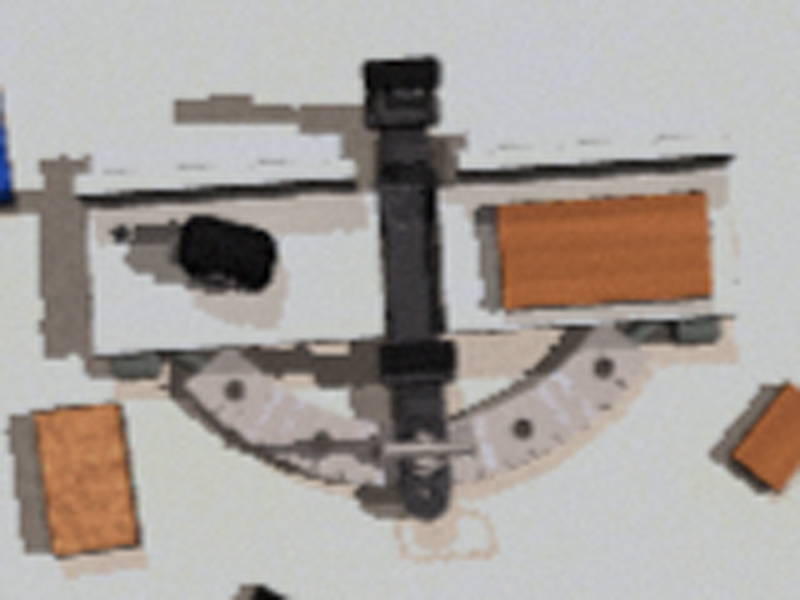

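View pics/sidec.png

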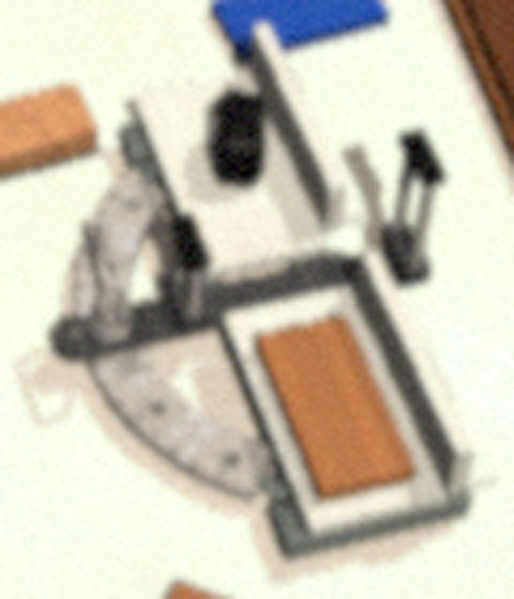

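The crops confirm bare wood on the right half, spanning (500,200)-(710,300) in the top crop, with the black tape on the left. The ring bar's middle is at (429,449). The holes are at (604,367), (523,428), (321,437) and (235,389). I'll fit the box pose to these points.

```bash
cat > h.py <<'E'
from station import robot, effector, kin, imaging
import numpy as np
from scipy.spatial.transform import Rotation as Ro
from scipy.optimize import least_squares
def proj(n,P):
    m=imaging.camera_model(n); f=200/np.tan(np.radians(m["vfov"]/2))
    c=(np.atleast_2d(P)-m["xyz"])@Ro.from_euler("xyz",m["attitude"]).as_matrix()
    return np.c_[m["cx"]-f*c[:,0]/c[:,2], m["cy"]+f*c[:,1]/c[:,2]]
def box2w(p,P):
    P=np.atleast_2d(P); c,s=np.cos(p[2]),np.sin(p[2])
    return np.c_[p[0]+c*P[:,0]-s*P[:,1], p[1]+s*P[:,0]+c*P[:,1], P[:,2]]
E
python3 - <<'E'
from h import *
h=lambda a,r=.19,z=.024:[-r*np.cos(a),r*np.sin(a),z]
B=[h(-.7854),h(-.3927),h(.3927),h(.7854),h(0,.19,.136),h(0,.238,.04),[-.105,.23,.055],[-.105,-.23,.055]]
uv=np.array([(604,367),(523,428),(321,437),(235,389),(429,449),(430,520),(95,353),(730,316)])
px=(uv+.5)/5-.5+[240,105]
sB=[h(-.7854),h(-.3927),h(0,.238,.04),[.0,.0,.0]][:3]
su=(np.array([(230,460),(156,407),(55,345)])+.5)/4.28-.5+[295,135]
W=lambda p:np.r_[(proj("top",box2w(p,B))-px)]
f=lambda p:W(p).ravel()
r=least_squares(f,[.5,0,0],loss="soft_l1");print(r.x);print(W(r.x).round(2))
print((proj("side",box2w(r.x,sB))-su).round(2))
print("plaque",proj("top",box2w(r.x,[[-.05,-.13,.073],[-.05,.13,.11]])))
E
```

```text
[ 0.71010075 -0.05838033  0.08466941]
[[-0.07  0.04]
 [-0.09  0.14]
 [ 0.32  0.74]
 [-0.06  0.06]
 [-0.76 -0.56]
 [-0.4   0.03]
 [ 0.04 -0.02]
 [ 1.76 -0.34]]
[[-2.01  0.55]
 [-2.17  0.92]
 [-2.35 -0.19]]
plaque [[358.8262901  153.09914218]
 [284.48964074 156.03190639]]
```

```bash
cat >> h.py <<'E'
BP=np.array([.7101,-.0584,.0847])
def orient(psi,tau,sg=1,vert=False):
    d=np.array([np.cos(psi)*np.cos(tau),np.sin(psi)*np.cos(tau),-np.sin(tau)])
    y=sg*np.array([-np.sin(psi),np.cos(psi),0])
    if vert: y=np.cross(d,y)
    return Ro.from_matrix(np.c_[np.cross(y,d),y,d]).as_euler("xyz"),d
def tcp(th,z,tau,dpast=.02,dr=0,dy=0,psi=None,bp=BP,sg=1,vert=False):
    """TCP pose with the finger axis crossing the ring plane at arm angle th, height z, tip dpast beyond it"""
    P=box2w(bp,[-(.19+dr)*np.cos(th),(.19+dr)*np.sin(th),z])[0]
    o,d=orient(bp[2]-th if psi is None else psi,tau,sg,vert)
    return P+d*dpast,o
E
python3 - <<'E'
from h import *
for vert in(0,1):
 for sg in(1,-1):
  for tau in(0,.15,.3,.45,.6,.8):
   out=[]
   for th,z,dp in((0,.107,-.06),(0,.107,.02),(0,.14,.02),(-.2,.14,.02),(-.35,.14,.02),(-.48,.11,.02),(-.4,.11,-.07)):
    q=kin.inverse_kinematics(*tcp(th,z,tau,dp,sg=sg,vert=vert)); out.append(None if q is None else np.round(q,2).tolist())
   print(vert,sg,tau,sum(o is not None for o in out),out[1],out[5])
E
```

```text
0 1 0 0 None None
0 1 0.15 1 None [-0.79, 0.72, -1.04, -1.15, 1.31, -0.59]
0 1 0.3 3 None [-0.77, 0.51, -0.93, -0.52, 1.19, -0.88]
0 1 0.45 3 None [-0.73, 0.4, -0.83, -0.17, 1.05, -1.0]
0 1 0.6 4 None [-0.69, 0.33, -0.75, 0.06, 0.9, -1.04]
0 1 0.8 7 [-0.28, 0.09, -1.05, -0.31, 0.25, -0.26] [-0.61, 0.28, -0.64, 0.29, 0.7, -1.04]
0 -1 0 0 None None
0 -1 0.15 1 None [-0.79, 0.72, -1.04, -1.15, 1.31, 2.55]
0 -1 0.3 3 None [-0.77, 0.51, -0.93, -0.52, 1.19, 2.26]
0 -1 0.45 3 None [-0.73, 0.4, -0.83, -0.17, 1.05, 2.14]
0 -1 0.6 4 None [-0.69, 0.33, -0.75, 0.06, 0.9, 2.1]
0 -1 0.8 7 [-0.28, 0.09, -1.05, -0.31, 0.25, 2.88] [-0.61, 0.28, -0.64, 0.29, 0.7, 2.1]
1 1 0 0 None None
1 1 0.15 1 None [-0.79, 0.72, -1.04, -1.15, 1.31, 0.98]
1 1 0.3 3 None [-0.77, 0.51, -0.93, -0.52, 1.19, 0.69]
1 1 0.45 3 None [-0.73, 0.4, -0.83, -0.17, 1.05, 0.57]
1 1 0.6 4 None [-0.69, 0.33, -0.75, 0.06, 0.9, 0.53]
1 1 0.8 7 [-0.28, 0.09, -1.05, -0.31, 0.25, 1.31] [-0.61, 0.28, -0.64, 0.29, 0.7, 0.53]
1 -1 0 0 None None
1 -1 0.15 1 None [-0.79, 0.72, -1.04, -1.15, 1.31, -2.16]
1 -1 0.3 3 None [-0.77, 0.51, -0.93, -0.52, 1.19, -2.45]
1 -1 0.45 3 None [-0.73, 0.4, -0.83, -0.17, 1.05, -2.57]
1 -1 0.6 4 None [-0.69, 0.33, -0.75, 0.06, 0.9, -2.61]
1 -1 0.8 7 [-0.28, 0.09, -1.05, -0.31, 0.25, -1.84] [-0.61, 0.28, -0.64, 0.29, 0.7, -2.62]<stdin>:7: UserWarning: Gimbal lock detected. Setting third angle to zero since it is not possible to uniquely determine all angles.
```

Run:
```python
from h import *
for psi in(.3,.4,.5,.6,.7):
  for tau in(.3,.4,.5,.6,.7):
   out=[]
   for th,z,dp in((0,.107,-.07),(0,.107,.02),(0,.145,.02),(-.2,.145,.02),(-.35,.145,.02),(-.5,.11,.02),(-.4,.11,-.08)):
    q=kin.inverse_kinematics(*tcp(th,z,tau,dp,psi=psi,sg=-1)); out.append(None if q is None else np.round(q,2).tolist())
   print(psi,tau,[int(o is not None) for o in out],out[0],out[5])
```

```text
0.3 0.3 [0, 0, 0, 0, 0, 0, 0] None None
0.3 0.4 [0, 0, 0, 0, 0, 1, 0] None [-0.68, 0.48, -1.13, -0.96, 0.87, 2.62]
0.3 0.5 [0, 0, 0, 1, 1, 1, 1] None [-0.65, 0.36, -1.05, -0.66, 0.8, 2.55]
0.3 0.6 [1, 0, 1, 1, 1, 1, 1] [-0.64, -0.02, -1.13, -0.24, 0.73, 2.48] [-0.62, 0.28, -0.97, -0.41, 0.72, 2.5]
0.3 0.7 [1, 1, 1, 1, 1, 1, 1] [-0.58, -0.08, -1.02, -0.02, 0.63, 2.48] [-0.59, 0.23, -0.89, -0.19, 0.64, 2.47]
0.4 0.3 [0, 0, 0, 0, 0, 1, 1] None [-0.73, 0.58, -1.11, -1.06, 1.05, 2.58]
0.4 0.4 [0, 0, 0, 1, 1, 1, 1] None [-0.71, 0.45, -1.04, -0.73, 0.97, 2.47]
0.4 0.5 [1, 0, 1, 1, 1, 1, 1] [-0.75, 0.1, -1.13, -0.3, 0.93, 2.32] [-0.68, 0.36, -0.96, -0.46, 0.89, 2.4]
0.4 0.6 [1, 1, 1, 1, 1, 1, 1] [-0.7, 0.02, -1.04, -0.07, 0.82, 2.31] [-0.65, 0.3, -0.89, -0.24, 0.8, 2.36]
0.4 0.7 [1, 1, 1, 1, 1, 1, 1] [-0.63, -0.03, -0.95, 0.11, 0.72, 2.32] [-0.62, 0.26, -0.82, -0.06, 0.71, 2.33]
0.5 0.3 [0, 0, 0, 1, 1, 1, 1] None [-0.76, 0.53, -1.0, -0.75, 1.14, 2.4]
0.5 0.4 [1, 0, 1, 1, 1, 1, 1] [-0.84, 0.23, -1.08, -0.24, 1.11, 2.12] [-0.74, 0.44, -0.93, -0.46, 1.06, 2.3]
0.5 0.5 [1, 1, 1, 1, 1, 1, 1] [-0.
[... 664 characters left out ...]
, 0.31, 0.94, 1.94] [-0.69, 0.35, -0.71, 0.14, 0.92, 2.04]
0.6 0.7 [1, 1, 1, 1, 1, 1, 1] [-0.7, 0.09, -0.77, 0.4, 0.83, 1.98] [-0.66, 0.32, -0.66, 0.25, 0.82, 2.03]
0.7 0.3 [1, 1, 1, 1, 1, 1, 1] [-0.9, 0.42, -0.77, 0.45, 1.27, 1.49] [-0.78, 0.52, -0.7, 0.07, 1.26, 1.86]
0.7 0.4 [1, 1, 1, 1, 1, 1, 1] [-0.86, 0.34, -0.77, 0.45, 1.17, 1.59] [-0.76, 0.47, -0.67, 0.18, 1.16, 1.84]
0.7 0.5 [1, 1, 1, 1, 1, 1, 1] [-0.82, 0.26, -0.75, 0.47, 1.07, 1.67] [-0.74, 0.43, -0.64, 0.27, 1.05, 1.85]
0.7 0.6 [1, 1, 1, 1, 1, 1, 1] [-0.77, 0.2, -0.72, 0.51, 0.96, 1.75] [-0.71, 0.39, -0.6, 0.34, 0.95, 1.86]
0.7 0.7 [1, 1, 1, 1, 1, 1, 1] [-0.71, 0.15, -0.68, 0.56, 0.86, 1.81] [-0.67, 0.36, -0.57, 0.41, 0.85, 1.88]
```

Run:
```python
from h import *
import cv2
p=robot.sense()["tool_pos"]
robot.line_to([p[0],p[1],.34],max_speed=.2)
effector.command_gripper(0.0)
P,o=tcp(0,.112,.4,-.05,psi=.6,sg=-1)
robot.move_pose(P+[-.02,-.02,.2],o)
robot.line_to(P+[0,0,.06]); robot.line_to(P)
s=robot.sense();print(s["time_s"],s["tool_pos"],P,s["finger_gap"],s["ft_force"],np.round(s["q"],2))
for n,(a,b,c,d),k in(("top",(130,230,265,385),5),("side",(140,240,255,375),5)):
    im=imaging.read_camera(n)[a:b,c:d]
    cv2.imwrite(f"pics/{n}1.png",cv2.resize(cv2.convertScaleAbs(im,alpha=1.5 if n=="side" else 1.),None,fx=k,fy=k,interpolation=cv2.INTER_CUBIC))
    pp=np.array([s["tool_pos"],tcp(0,.107,.4,0)[0],tcp(0,.136,.4,0)[0]])
    print(n,(proj(n,pp)-[c,a]+.5)*k-.5)
```

```text
5.6167 [ 0.48295461 -0.10070691  0.13194008] [ 0.48277191 -0.10047727  0.13147092] 0.00012812006887738309 [-0.19298226 -0.31898204  0.83130706] [-0.81  0.27 -0.96 -0.03  1.14  1.97]
top [[337.66353246 378.37235106]
 [299.86733103 323.4815037 ]
 [300.25819274 321.19257504]]
side [[271.11594585 313.99889884]
 [321.34246817 299.24463365]
 [321.47205763 270.71865237]]
```

View pics/top1.png

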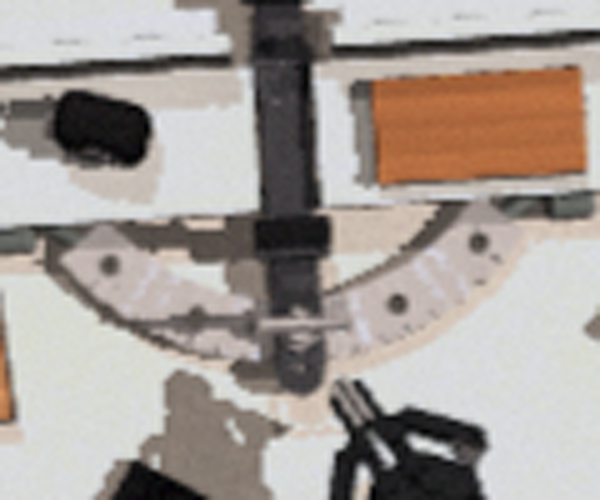

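View pics/side1.png

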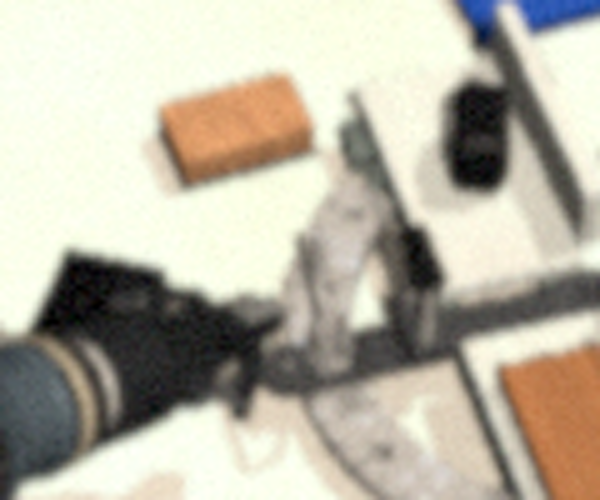

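The top crop shows the closed fingertip at (342,383) and the ring bar's middle at (304,323). Their offset matches the prediction within about 3 mm, with a common shift of about 3 mm, so I can insert, then lift gently until the finger touches the ring top.

Run:
```python
from h import *
A=lambda th,z,dp=.025,**k:tcp(th,z,.4,dp,psi=.6,sg=-1,**k)[0]
r=robot.line_to(A(0,.110),max_speed=.05,force_limit=5)
s=robot.sense();print(r,s["time_s"],s["tool_pos"],A(0,.110),s["ft_force"])
if not r:
    r=robot.line_to(A(0,.135),max_speed=.02,force_limit=3)
    s=robot.sense();print(r,s["time_s"],s["tool_pos"],s["tool_pos"][2]-A(0,0)[2],s["ft_force"])
```

```text
True 7.1333 [ 0.53858395 -0.06169686  0.10009732] [ 0.53978574 -0.06147201  0.10026454] [-2.22316213 -1.50228405 -0.4664034 ]
```

Run:
```python
from h import *
import cv2
robot.hold(.2); s=robot.sense();print(s["time_s"],s["tool_pos"],s["ft_force"],s["wrist_torque"])
t=[]
for n,(a,b,c,d),k in(("top",(160,220,290,360),6),("side",(160,220,295,365),6)):
    im=imaging.read_camera(n)[a:b,c:d]
    t.append(cv2.resize(cv2.convertScaleAbs(im,alpha=1.6 if n=="side" else 1.3),None,fx=k,fy=k,interpolation=cv2.INTER_CUBIC))
cv2.imwrite("pics/both2.png",np.hstack(t)[:, :800] if 0 else cv2.resize(np.hstack(t),(800,343)))
```

```text
7.3333 [ 0.53854165 -0.06170337  0.10002781] [-2.43706954 -0.58133406 -0.59833175] [-0.61455391  0.95104091 -0.01197257]
```

View pics/both2.png

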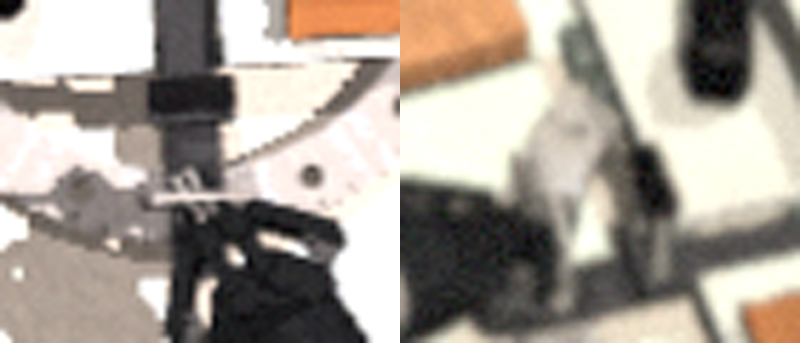

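The fingertips, around (185,180) in the left half of the picture, are through the ring under its bar, which spans x 155-255 at y 195. The right linkage knuckle at (245,207) just about touches the ring's right end. I'll back out 10 mm and then lift.

Run:
```python
from h import *
A=lambda th,z,dp=.014,**k:tcp(th,z,.4,dp,psi=.6,sg=-1,**k)[0]
robot.line_to(A(0,.110),max_speed=.04); robot.hold(.2)
s=robot.sense();print(s["time_s"],s["tool_pos"],A(0,.110),s["ft_force"])
r=robot.line_to(A(0,.135),max_speed=.02,force_limit=4)
s=robot.sense();print(r,s["time_s"],s["tool_pos"],s["tool_pos"][2]-A(0,0)[2],s["ft_force"])
```

```text
8.0333 [ 0.53151215 -0.06706821  0.10450396] [ 0.53142371 -0.06719278  0.10454814] [-0.31267149 -0.48212619 -0.9089638 ]
True 8.7417 [ 0.53101395 -0.06714674  0.11603124] 0.12148309606145874 [ 0.02546152  0.84709435 -2.08432014]
```

Run:
```python
from h import *
A=lambda th,z,dp=.014,**k:tcp(th,z,.4,dp,psi=.6,sg=-1,**k)[0]
for z in(.124,.128,.132,.136):
    r=robot.line_to(A(0,z),max_speed=.03,force_limit=14); robot.hold(.1)
    s=robot.sense();print(r,round(s["time_s"],2),(s["tool_pos"]-A(0,0)).round(4),s["ft_force"].round(2))
    if r: break
```

```text
False 9.09 [-3.000e-04  1.000e-04  1.234e-01] [ 0.67 -0.04 -8.77]
False 9.47 [-2.000e-04  1.000e-04  1.279e-01] [-0.38  0.41 -8.65]
False 9.86 [-1.00e-04  1.00e-04  1.32e-01] [ -1.43   0.49 -10.21]
False 10.24 [-1.00e-04  0.00e+00  1.36e-01] [ -1.29  -0.81 -11.77]
```

The lift force climbs smoothly from 8 to 11 N, so the pin is at about 15 mm, clear of the plate and short of its stop. Next I swing along the arc.

Run:
```python
from h import *
import cv2
A=lambda th,z,dp=.014,**k:tcp(th,z,.4,dp,psi=.6,sg=-1,**k)[0]
for th in np.arange(-.04,-.325,-.04):
    r=robot.line_to(A(th,.136),max_speed=.04,force_limit=15)
    s=robot.sense();print(r,round(th,2),round(s["time_s"],2),(s["tool_pos"]-A(th,0)).round(4),s["ft_force"].round(2))
    if r: break
t=[]
for n,(a,b,c,d),k in(("top",(150,220,290,370),5),("side",(165,235,295,375),5)):
    im=imaging.read_camera(n)[a:b,c:d]
    t.append(cv2.resize(cv2.convertScaleAbs(im,alpha=1.6 if n=="side" else 1.3),None,fx=k,fy=k,interpolation=cv2.INTER_CUBIC))
    print(n,(proj(n,[tcp(x,.14,.4,0)[0] for x in(-.25,-.32)])-[c,a]+.5)*k)
cv2.imwrite("pics/both3.png",np.hstack(t))
```

```text
False -0.04 10.58 [ 0.0002 -0.0005  0.136 ] [  0.52  -1.7  -11.99]
False -0.08 10.93 [ 1.00e-04 -3.00e-04  1.36e-01] [ -0.38  -1.42 -11.59]
False -0.12 11.27 [ 0.     -0.0002  0.1359] [ -1.12  -1.52 -11.35]
False -0.16 11.61 [ 0.0002 -0.0003  0.136 ] [  1.26  -0.91 -11.23]
False -0.2 11.95 [ 1.000e-04 -3.000e-04  1.359e-01] [ -1.06  -1.8  -11.67]
False -0.24 12.29 [ 1.00e-04 -4.00e-04  1.36e-01] [ -1.71  -2.23 -10.72]
False -0.28 12.63 [ 0.0002 -0.0006  0.1359] [ -1.86  -3.43 -11.53]
False -0.32 12.97 [ 0.0003 -0.0006  0.136 ] [ -2.21  -2.78 -11.6 ]
top [[245.01604495 208.44035857]
 [263.6003697  201.77002963]]
side [[151.04842842 194.7485192 ]
 [162.36764565 208.63227248]]
```

View pics/both3.png

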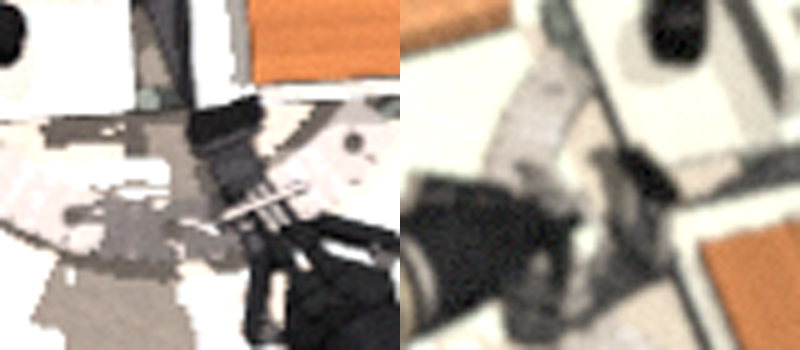

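The ring bar runs from (220,218) to (307,185), which puts the arm at about -0.32 rad, carried by friction with the finger mid-ring. Next I lower until the pin rests on the plate, then push the ring's side gently until the pin drops and meets the hole wall.

Run:
```python
from h import *
A=lambda th,z,dp=.014,**k:tcp(th,z,.4,dp,psi=.6,sg=-1,**k)[0]
robot.line_to(A(-.32,.113),max_speed=.04); robot.hold(.3)
s=robot.sense();b=s["ft_force"];print(round(s["time_s"],2),(s["tool_pos"]-A(-.32,0)).round(4),b.round(2))
for th in np.arange(-.34,-.505,-.01):
    r=robot.line_to(A(th,.113),max_speed=.012,force_limit=8); robot.hold(.1)
    s=robot.sense();f=s["ft_force"]-b
    print(r,round(th,2),round(s["time_s"],2),(s["tool_pos"]-A(th,0)).round(4),f.round(2))
    if r or np.linalg.norm(f)>9: break
```

```text
14.1 [ 1.000e-04 -0.000e+00  1.132e-01] [ 0.39  0.27 -0.42]
False -0.34 14.67 [-0.     0.     0.113] [-0.61 -1.22  1.3 ]
False -0.35 15.07 [-0.     0.     0.113] [-0.63 -0.    0.41]
False -0.36 15.48 [ 0.    -0.     0.113] [-1.11 -0.49  0.46]
False -0.37 15.89 [-0.    -0.     0.113] [ 0.45 -0.1  -0.32]
False -0.38 16.3 [ 0.    -0.     0.113] [-1.24 -0.33  0.17]
False -0.39 16.71 [0.    0.    0.113] [-0.11 -0.75  1.21]
False -0.4 17.12 [-0.    -0.     0.113] [-0.41 -0.35  0.61]
False -0.41 17.52 [-0.0003  0.0005  0.1129] [-2.54  3.38  1.07]
False -0.42 17.93 [-0.0004  0.0008  0.1129] [-2.95  5.75  1.16]
False -0.43 18.34 [-0.0004  0.0009  0.1129] [-2.    6.02  1.79]
False -0.44 18.75 [-0.0002  0.0006  0.1129] [-0.7   5.27  0.61]
False -0.45 19.16 [ 0.0003 -0.0006  0.1132] [-0.42  0.2   0.4 ]
False -0.46 19.57 [ 1.00e-04 -1.00e-04  1.13e-01] [-1.01  0.4   0.09]
False -0.47 19.98 [-0.    -0.     0.113] [-1.06 -0.28  0.4 ]
False -0.48 20.38 [ 0.    -0.     0.113] [ 0.28 -1.05  0.8 ]
False -0.49 20.79 [-1.000e-04  2.000e-04  1.129e-01] [-1.99  2.23  0.31]
False -0.5 21.2 [-0.0008  0.0014  0.1128] [-5.24  6.78  1.94]
```

The force rose to 6 N, dropped away at finger angle -0.445 as the pin fell in, then rose again stiffly at -0.49, which is the hole wall. I'll centre the finger, withdraw and check.

Run:
```python
from h import *
import cv2
A=lambda th,z,dp=.014,**k:tcp(th,z,.4,dp,psi=.6,sg=-1,**k)[0]
robot.line_to(A(-.40,.110),max_speed=.05); robot.hold(.2)
s=robot.sense();print(round(s["time_s"],2),s["ft_force"].round(2))
r=robot.line_to(A(-.40,.110,-.11),max_speed=.06,force_limit=6)
s=robot.sense();print(r,round(s["time_s"],2),s["ft_force"].round(2),s["tool_pos"],A(-.4,.110,-.11))
if not r: 
    p=A(-.4,.11,-.11); robot.line_to(p+[-.03,-.03,.12])
t=[]
print(robot.sense()["time_s"])
for n,(a,b,c,d),k in(("top",(130,210,290,370),5),("side",(165,245,295,375),5)):
    im=imaging.read_camera(n)[a:b,c:d]
    t.append(cv2.resize(cv2.convertScaleAbs(im,alpha=1.6 if n=="side" else 1.3),None,fx=k,fy=k,interpolation=cv2.INTER_CUBIC))
    q=[tcp(x,z,.4,0)[0] for x,z in((-.393,.136),(-.393,.148))]+list(box2w(BP,[-.238*np.cos(.393),-.238*np.sin(.393),.04]))
    print(n,(proj(n,q)-[c,a]+.5)*k)
cv2.imwrite("pics/both4.png",np.hstack(t))
```

```text
21.93 [ 0.82 -0.73 -0.52]
False 24.15 [-0.1  -0.66  0.5 ] [ 0.45840821 -0.20395908  0.15280727] [ 0.4583649  -0.20413688  0.15283602]
25.15
top [[282.08144252 293.84934261]
 [283.11727678 292.64842944]
 [303.79456937 362.81821884]]
side [[175.45140779 226.50610469]
 [175.84007596 214.61921449]
 [115.37100013 353.30974435]]
```

View pics/both4.png

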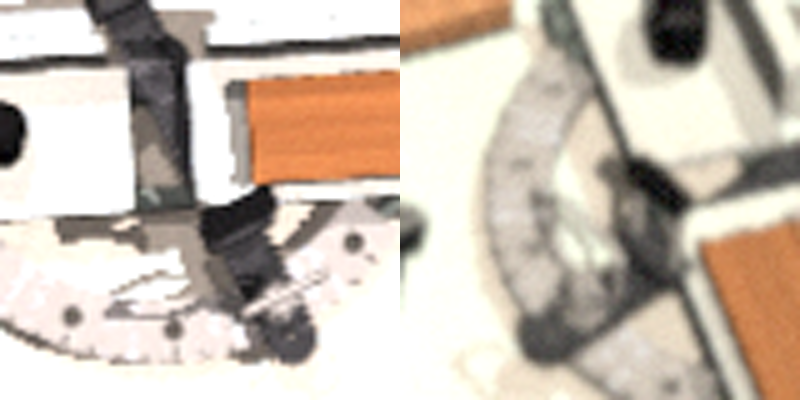

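The near end sits at (302,350) and the ring bar's middle at (285,295), both where -0.393 rad predicts. My last picture checks the pin height: the raw side crop next to the ring outlines for home (green) and on the plate (red).

Run:
```python
from h import *
import cv2
a,c,k=180,305,10
im=np.mean([imaging.read_camera("side")[a:a+55,c:c+40].astype(float) for _ in range(8)],0)
R=cv2.resize(np.clip(im*1.6,0,255).astype(np.uint8),None,fx=k,fy=k,interpolation=cv2.INTER_CUBIC)
D=R.copy(); th=-.393
for h,col in((0,(0,255,0)),(.012,(0,0,255))):
    L=[(-.033,.078),(-.033,.12),(-.02,.136),(.02,.136),(.033,.12),(.033,.078),(-.033,.078)]
    P=[[-.19*np.cos(th)+y*np.sin(th)*1,.19*np.sin(th)+y*np.cos(th),z+h] for y,z in L]
    u=(proj("side",box2w(BP,P))+[2,0]-[c,a]+.5)*k
    cv2.polylines(D,[u.astype(int)],False,col,1)
cv2.imwrite("pics/s5.png",np.hstack([R,D]))
print(robot.sense()["time_s"])
```

```text
25.65
```

View pics/s5.png

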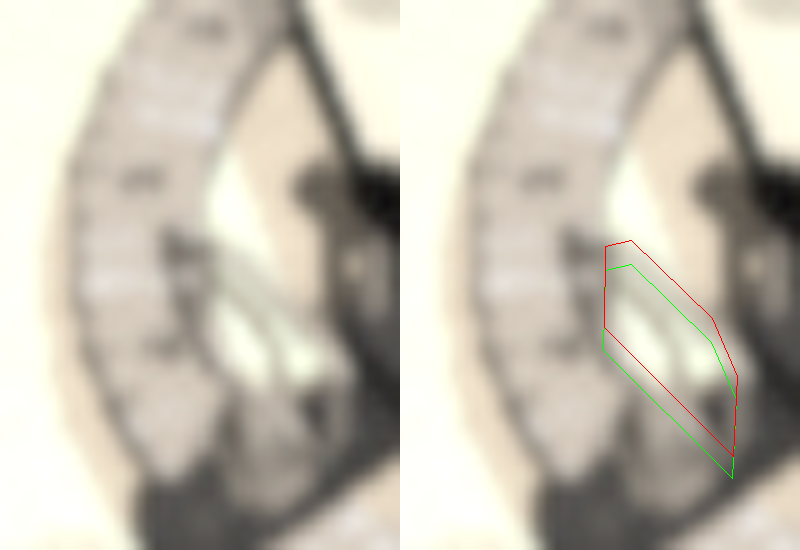

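The side outline can't settle a 12 mm height difference. A gentle touch down on the ring's lower wire will: contact at about z 0.094 means home and about 0.106 means on the plate. It would also seat the pin.

Run:
```python
from h import *
A=lambda th,z,dp=.014,**k:tcp(th,z,.4,dp,psi=.6,sg=-1,**k)[0]
p=A(-.4,.11,-.11)
robot.line_to(p,max_speed=.2)
r=robot.line_to(A(-.398,.110,.012),max_speed=.08,force_limit=7); robot.hold(.2)
s=robot.sense();print(r,round(s["time_s"],2),s["ft_force"].round(2))
if not r:
    r=robot.line_to(A(-.398,.086,.012),max_speed=.015,force_limit=5)
    s=robot.sense();print(r,round(s["time_s"],2),"z",s["tool_pos"][2]-A(-.398,0,.012)[2],s["ft_force"].round(2))
    robot.line_to(A(-.398,.109,.012),max_speed=.05)
r=robot.line_to(A(-.398,.109,-.11),max_speed=.08,force_limit=7)
if not r: robot.line_to(p+[-.03,-.03,.12])
s=robot.sense();print(r,round(s["time_s"],2),s["ft_force"].round(2),s["tool_pos"])
```

```text
False 28.31 [0.57 0.17 0.03]
True 29.36 z 0.09416913338736056 [-1.87 -1.66  5.59]
False 32.5 [-0.17 -0.82 -0.07] [ 0.42834643 -0.23374449  0.27228078]
```

Contact came at z 0.0942, so the pin is home. The robot is clear, so I'm handing in.

```bash
python3 -c "
from h import *
print(robot.hand_in())"
```

```text
the job is handed in; nothing more can be done
None
```

The swing arm is indexed one hole to the right (about -0.393 rad), towards the plaque blank; a light touch on the ring confirmed the pin is home. The gripper is clear of the machine, and I handed the job in at about 32.5 s; no verdict came back.

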